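# Close the pump head and hold its tension lever at three clicks

### The arm

A 6-joint arm with a two-finger parallel gripper is mounted at the origin on the work surface. World frame = base frame: x ahead of the robot, y to its left, z up, the work surface at z = 0. Lengths are in m, angles in degrees, forces in N, time in s.
With the tool pointing down it reaches from about 0.375 to 0.9 m from the base axis. Payload 3.1 kg.
Tool frame: the origin (TCP) lies on the centre line of the jaws, within the pads' length; the fingertips stand 17 mm ahead of it and the grasp point (between the pads) lies 2 mm behind it; y points along the fingers, x is the direction in which the jaws open and shut, and the axes are right-handed (so a half turn about y gives the same grasp; the last joint's range is limited). The gripper opens to 87 mm and grips with 3 to 60 N. Pads are 19 mm wide; open, the fingers measure 117 mm over their backs; the gripper's body (75 mm by 190 mm) begins 51 mm behind the grasp point.
Start: joints at [61.221, 30.224, 82.088, -0, 67.689, -10.227], TCP at [0.199, 0.593, 0.24] pointing down, gripper open.
Joint ranges: [-176.69, 176.69], [-43.24, 126.21], [12.49, 139.97], [-82, 262], [0, 151.66], [-163.58, 163.58]. Speed limits (degrees/s): [159.86, 159.86, 180, 180, 180, 180].

### API

Orientations are given as a 3x3 rotation matrix whose columns are the frame's x, y, z axes.
In Python, from rig import read_state, capture, camera_info, hand_in, trace, tip_of gives the robot as it stands.
- The arm moves only by the tool jog_arm, never from a script. Its argument "steps" is a list of rows, each an object with "fingers": the opening in per cent of the stroke, from 0 (shut) to 100 (fully open); "delta_pos": the shift along the world's x, y, z in mm, a list of three; "turn": the turn about the world's z in degrees. A call has 1 to 20 rows; each row is the pose to reach, as a shift and turn from the pose commanded when the call began; what a row does not reach only later rows make up. A row lasts 1/12 s, in which the tool goes at most 41.7 mm and 7.16 degrees, less where a joint would pass 70% of its speed; a pose out of reach is approached as far as the arm can. A call with a gripper value outside its range is refused whole. The fingers move at their own pace and stop on an object; the grip force is fixed at half the most. Time passes only in rows, so rows that repeat a pose let the fingers close. It gives the time, the measured TCP pose, the force and the opening at its end, in the units of the state.
- read_state(): the state, without advancing time (a new reading comes with each control period).
- capture(name): name is "side" or "top"; returns the picture (384x512x3 uint8, red, green, blue); there is no depth.
- camera_info(name): a dict with "fov_y" (degrees; the focal length in pixels is half the picture's height over the tangent of half this angle, whatever the lens; pixels are square), "cx", "cy" (the principal point, pixels), "k1" (the pictures are not rectified: a ray, as slopes to the right and down, at radius r is drawn at 1 + k1 r^2 times it, then the intrinsics apply), "view" (4x4, takes a point from world to camera coordinates). Camera axes: x right, y down, z forward; pixel columns grow to the right and rows downward; lengths in m; the calibration is good to about 2 mm. A picture is of the moment at which its call begins. camera_info takes no time and is no camera call.
- hand_in(): hands the job in, once; it reports no verdict.
Trained networks look in the newest picture that a camera, given by its name, has taken for a name from the list of things; names that differ only in an ending like _2 or _b are one class to them, and where a whole thing is asked for, a point or a joint stands for the part that bears it (a point fixed in the world has none). Each returns a list of dicts, best first, with "confidence" (0 to 1); they miss things now and then, are a little off and sometimes report something else, mostly with a low value. They report only what shows in the picture. A call takes as long as a camera call.
- trace(target, camera): "mask" (384x512 bool, what is visible of it).
- tip_of(target, camera): "position" ([x, y, z] in m, in world coordinates, good to about 4 mm: a listed point, or the origin of a listed thing).
The state is a dict: "time_s": time; "joint_positions": joint angles; "qvel": joint speeds; "tau": joint torques, N m; "position": TCP position; "tcp_rot": TCP orientation; "force": force on the tool from outside, world axes, zero at the start; "moment": the same for the moment, N m; "opening": opening from 0.0 (shut) to 1.0 (fully open).
Only numpy, scipy, OpenCV 4.12 (cv2) and the standard library are available. Lean on these libraries where they do the work, as an engineer would, in place of code of your own. Each camera call takes 0.05 s, during which the arm holds its last target.

### The job

On the small white tubing pump, close the hinged upper shell half down onto the lower half so that their edges meet all along. Then push the tension lever by its upright black handle, anticlockwise seen from above, until you have felt exactly three clicks of its notched wheel (not a fourth), and keep hold of it there: the lever springs back if let go, so finish with the fingers still holding it at the third click and the shell still shut. Leave the pawl block and the other things on the bench where they are.

Things in the scene. Friction and masses are not known exactly. Their poses are not given: they have to be found in the camera images.
- pump: White pump housing fixed to the bench, 200 (x) x 280 (y) mm, flat deck 70 mm above the bench. Origin: centre of its underside, on the bench; x points from its front to its back (where the shell hinge is), y to its left, z up. The clamshell is on its left (+y) half, the lever on its right (-y) half.
- shell (a joint): Opening angle of the grey upper shell half, rad: 0 = shut, edges meeting; grows as its front edge lifts, to 1.45; starts at 0.8 to 1.3. The hinge line runs along the pump's y through (55, 65, 105) mm in the pump's frame. The stiff hinge stays where left; 2 to 5 N near its front edge moves it. Pushed from behind on its outer face it swings over and down until it stops on the lower half.
- shell_top (a point): Point on the outer (upper when shut) flat face of the upper shell half, mid-width, 85 mm from the hinge line towards the front edge, 30 mm above the hinge line when shut; z is the face's outward normal. The half is 110 mm long (hinge to front edge), 100 mm wide, 30 mm deep, a box open towards the fixed lower half, whose rim is 105 mm above the bench.
- lever_handle (a point): Centre of the lever's upright round black handle, 16 mm diameter, 50 mm tall, from 98 to 148 mm above the bench, standing on the end of a flat steel arm 16 mm wide, top 98 mm above the bench. It moves on a circle of 85 mm radius about the vertical lever axis.
- lever (a joint): Angle of the lever, rad: 0 = at rest on its stop, the arm pointing 165 degrees (anticlockwise from above) from the pump's x, that is to its front; grows anticlockwise seen from above, to 1.9. A spring always pushes it back with about 6 to 9 N at the handle; the clicks do not hold it. Free travel of 0.13 to 0.45 rad, different each time, comes before the first tooth.
- lever_axis (a point): Top centre of the lever's pivot, on the vertical axis through (0, -65) mm in the pump's frame, 104 mm above the bench. Below the arm, the notched wheel (72 mm) has seven teeth 0.25 rad apart (21 mm at the handle). After three clicks the sprung brass roller pawl lies in the gap between the third and fourth teeth.
- pawl_mark (a point): Top of the steel pawl block, 18 x 24 mm, 94 mm above the bench, 65 mm from the lever axis, behind the wheel; x points away from that axis. Clamped at a different place round the wheel each time, which sets where the clicks come. As it climbs the first tooth the push grows by some 3 N (not a click); it eases by about 4 N as a tooth passes, then climbs back steeply as the pawl drops behind it: one click.
- reagent_a: white reagent jar with a blue cap, 72 mm across, 150 mm tall; a bystander, origin at the centre of its underside.
- reagent_b: a second such jar, the same size; a bystander, origin at the centre of its underside.
- water: clear bottle, 62 mm across, 190 mm tall; a bystander, origin at the centre of its underside.
- beaker: open glass beaker, 66 mm across, 85 mm tall; a bystander, origin at the centre of its underside.
- vial: small amber vial, 26 mm across, 50 mm tall; a bystander, origin at the centre of its underside.
- tip_box: box with a clear lid, 77 x 112 mm, 62 mm tall; a bystander, origin at the centre of its underside.
- mouse: black computer mouse, 100 x 60 mm, 30 mm tall; a bystander, origin at the centre of its underside.

How it is judged (in metres and radians):
On the way, in this order (a step that is already met when the one before it is completed fails the run):
1. the upper shell half is shut, edge to edge on the lower half (value of joint shell below 0.03 rad), for 0.2 s.
2. with the shell shut, the fingers move the lever into the first gap (one click) (value of joint shell below 0.03 rad and y of lever_handle in the frame of pawl_mark below 0.0435 m and contact force between the fingers and lever above 0.5 N).
3. the lever reaches the third click (value of joint shell below 0.03 rad and y of lever_handle in the frame of pawl_mark between -0.0095 and 0.0095 m and x of lever_handle in the frame of pawl_mark below -0.1 m), for 0.2 s.
At the end, for the whole second after the job is handed in: The shell is shut (within 0.03 rad, 3 mm at its front edge), and the fingers hold the lever (more than 1 N of contact, lever still) within 9.5 mm at the handle of the third click, that is with the pawl in the gap between the third and fourth teeth (all of step 3 and contact force between the fingers and lever above 1 N and velocity of joint lever between -0.05 and 0.05 rad/s); the arm keeps its last pose, push and grip.
It fails at once if the lever is pushed on through a fourth click or onto the top of the fourth tooth (y of lever_handle in the frame of pawl_mark below -0.0125 m and x of lever_handle in the frame of pawl_mark below -0.05 m).
It fails at once if the lever is worked while the shell is still open (value of joint lever above 0.12 rad and value of joint shell above 0.1 rad).
It fails at once if the pawl block is shifted (distance of pawl_mark from where it was at the start of the episode above 0.004 m).
It fails at once if a bystander is shifted by more than 30 mm or knocked over (distance of any of reagent_a, reagent_b, water, beaker, vial, tip_box, mouse from where it was at the start of the episode above 0.03 m or angle between any of reagent_a, reagent_b, water, beaker, vial, tip_box, mouse's own z axis and vertical above 0.5 rad).
It also fails if it takes over 72 s, if anything falls off the work surface, if the arm or the gripper's body presses on something with over 40 N, if the wrist force passes 120 N, or if a joint passes its speed limit or range.

## Working session

There is one attempt and no reset: what is moved stays moved. The work goes in short steps, Python scripts to look and compute and a tool call to move; the robot and the scene stay as the last step left them, time stands still between calls to the robot, and variables do not carry over. Pictures are saved under pics/ and viewed, and the job is handed in when it is done.

Besides the shell and the picture viewer there is one more tool, called after ">>>" as a command line: name --argument value ..., lists and objects as JSON in quotes. jog_arm: Moves the arm, as the interface text tells. Its arguments: {"type":"object","properties":{"steps":{"type":"array","items":{"type":"object","properties":{"fingers":{"type":"number"},"delta_pos":{"type":"array","items":{"type":"number"}},"turn":{"type":"number"}}}}},"required":["steps"]}

```bash
mkdir -p pics; ls; cat > h.py <<'E'
import numpy as np, cv2
from rig import *
def save(n,f):
    im=capture(n); cv2.imwrite('pics/'+f,im[:,:,::-1]); return im
def proj(n,P):
    c=camera_info(n);V=np.array(c['view']);p=V[:3,:3]@np.array(P,float)+V[:3,3]
    f=192/np.tan(np.radians(c['fov_y'])/2);s=p[:2]/p[2];s=s*(1+c['k1']*(s@s));return c['cx']+f*s[0],c['cy']+f*s[1]
def atz(n,u,v,z):
    c=camera_info(n);V=np.array(c['view']);f=192/np.tan(np.radians(c['fov_y'])/2)
    d=np.array([(u-c['cx'])/f,(v-c['cy'])/f]);s=d.copy()
    for _ in range(20): s=d/(1+c['k1']*(s@s))
    R=V[:3,:3];o=-R.T@V[:3,3];r=R.T@np.array([s[0],s[1],1]);return o+r*(z-o[2])/r[2]
E
python3 - <<'E'
from h import *
np.set_printoptions(precision=4,suppress=True)
print(read_state())
for n in('top','side'):
    save(n,n+'0.png');c=camera_info(n);print(c)
    for t in ('pump','shell_top','lever_handle','lever_axis','pawl_mark','reagent_a','water','beaker','vial','tip_box','mouse'):
        print(n,t,[(np.round(r['position'],4),round(r['confidence'],2)) for r in tip_of(t,n)])
E
```

```text
pics
{'time_s': 0.0, 'joint_positions': array([ 61.2212,  30.2783,  82.1565,   0.    ,  67.6905, -10.2275]), 'qvel': array([ 0.0596, -0.0904, -0.0285,  0.1486,  0.0626,  0.0393]), 'tau': array([  0.0004, -44.0042, -17.6591,   0.0634,   0.0582,  -0.0001]), 'position': array([0.1985, 0.5919, 0.2386]), 'tcp_rot': array([[ 0.3182, -0.0011, -0.948 ],
       [ 0.948 , -0.0019,  0.3182],
       [-0.0022, -1.    ,  0.0004]]), 'force': array([ 0.035 ,  0.2437, -0.4847]), 'moment': array([-0.0047,  0.0438,  0.0005]), 'opening': 1.002598890520656}
{'fov_y': 55.458450065827506, 'cx': 250.8856232652415, 'cy': 194.45036552291472, 'k1': -0.09438495968618382, 'view': array([[ 0.0647, -0.9979, -0.0054,  0.046 ],
       [-0.9771, -0.0623, -0.2035,  0.5469],
       [ 0.2028,  0.0185, -0.9791,  1.0221],
       [ 0.    ,  0.    ,  0.    ,  1.    ]])}
top pump [(array([ 0.5639, -0.0607, -0.0026]), 0.86), (array([ 0.5711, -0.1225,  0.0995]), 0.22)]
top shell_top [(array([0.6115, 0.0068, 0.1988]), 0.77)]
top lever_handle [(array([ 0.491 , -0.1129,  0.1219]), 0.79)]
top lever_axis [(array([ 0.5705, -0.1237, 
[... 813 characters left out ...]
.5657, -0.063 ,  0.0012]), 0.79)]
side shell_top [(array([0.609 , 0.0092, 0.1933]), 0.79)]
side lever_handle [(array([ 0.4825, -0.1094,  0.1256]), 0.56)]
side lever_axis [(array([ 0.5674, -0.1242,  0.1052]), 0.6)]
side pawl_mark [(array([ 0.6134, -0.0788,  0.0938]), 0.63)]
side reagent_a [(array([0.6283, 0.1961, 0.0002]), 0.95), (array([ 0.5181,  0.1776, -0.0004]), 0.73)]
side water [(array([ 0.684 , -0.2827, -0.0022]), 0.73)]
side beaker [(array([ 0.3954, -0.0152, -0.0042]), 0.83)]
side vial [(array([ 0.4179, -0.0786,  0.0032]), 0.76), (array([ 0.397 , -0.0158, -0.0041]), 0.25)]
side tip_box [(array([ 0.5844, -0.305 , -0.002 ]), 0.95)]
side mouse [(array([ 0.3292,  0.3954, -0.0005]), 0.98)]
```

View pics/top0.png

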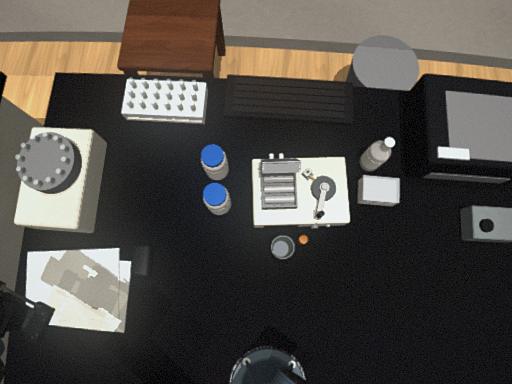

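View pics/side0.png

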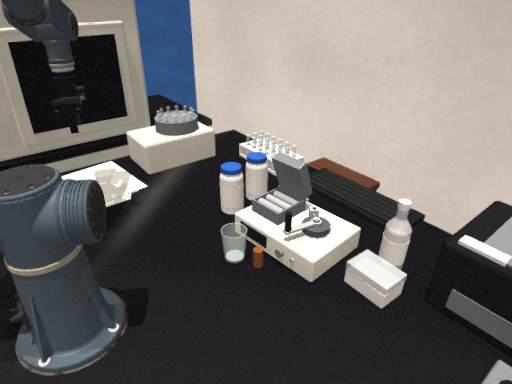

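```bash
cat > fit.py <<'E'
from h import *
def W(p,P): 
    c,s=np.cos(p[2]),np.sin(p[2]); return np.array([p[0]+c*P[0]-s*P[1],p[1]+s*P[0]+c*P[1],P[2]])
E
python3 - <<'E'
from fit import *
from scipy.optimize import least_squares
np.set_printoptions(precision=4,suppress=True)
m={'pump':[[.5639,-.0607,-.0026],[.5657,-.063,.0012]],'st':[[.6115,.0068,.1988],[.609,.0092,.1933]],
'h':[[.491,-.1129,.1219],[.4825,-.1094,.1256]],'ax':[[.5705,-.1237,.1007],[.5674,-.1242,.1052]],'pw':[[.6143,-.0742,.0943],[.6134,-.0788,.0938]]}
def pts(p):
    a,b=p[3],p[4];t=np.radians(165)
    return {'pump':W(p,[0,0,0]),'st':W(p,[.055-.085*np.cos(a)+.03*np.sin(a),.065,.105+.085*np.sin(a)+.03*np.cos(a)]),
    'h':W(p,[.085*np.cos(t),-.065+.085*np.sin(t),.123]),'ax':W(p,[0,-.065,.104]),'pw':W(p,[.065*np.cos(b),-.065+.065*np.sin(b),.094])}
def res(p):
    q=pts(p);return np.concatenate([(np.array(v)-q[k]).ravel() for k,v in m.items()])*1e3
r=least_squares(res,[.565,-.06,0.05,1.1,.8]);print(r.x,np.degrees(r.x[2:]));print(res(r.x).reshape(-1,3))
p=r.x
for n in('top','side'):
    im=cv2.imread(f'pics/{n}0.png')
    S=4;x0,y0=(240,145) if n=='top' else (220,140)
    im2=cv2.resize(im[y0:y0+ (100 if n=='top' else 140),x0:x0+(130 if n=='top' else 170)],None,fx=S,fy=S,interpolation=cv2.INTER_CUBIC)
    def P(w,col):
        u,v=proj(n,w);cv2.circle(im2,(int((u-x0+.5)*S),int((v-y0+.5)*S)),3,col,-1)
    for sx in(-.1,.1):
        for sy in(-.14,.14): P(W(p,[sx,sy,.07]),(0,0,255))
    for k,w in pts(p).items(): P(w,(0,255,0))
    a=p[3]
    for y in(.015,.115):
        P(W(p,[.055,y,.105]),(255,0,0)); P(W(p,[.055-.11*np.cos(a)+.03*np.sin(a),y,.105+.11*np.sin(a)+.03*np.cos(a)]),(255,0,255))
    cv2.imwrite(f'pics/{n}_fit.png',im2)
E
```

```text
[ 0.5645 -0.0607  0.0865  1.1936  0.7553] [ 4.9586 68.3869 43.2746]
[[-0.5751  0.0393 -2.6   ]
 [ 1.2249 -2.2607  1.2   ]
 [ 1.2541 -1.676   3.726 ]
 [-1.2459  0.724  -1.774 ]
 [ 4.6045 -2.2245 -1.1   ]
 [-3.8955  1.2755  2.6   ]
 [ 0.4065  1.7961 -3.3   ]
 [-2.6935  1.2961  1.2   ]
 [ 0.91    2.8151  0.3   ]
 [ 0.01   -1.7849 -0.2   ]]
```

View pics/top_fit.png

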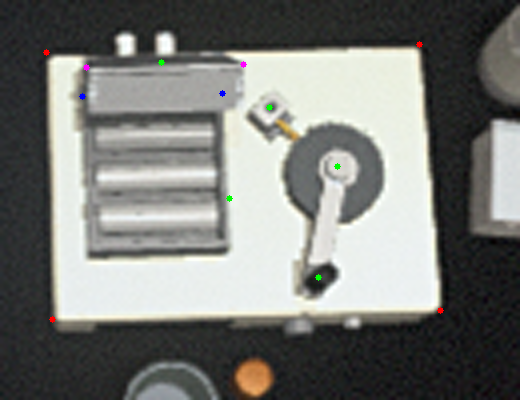

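View pics/side_fit.png

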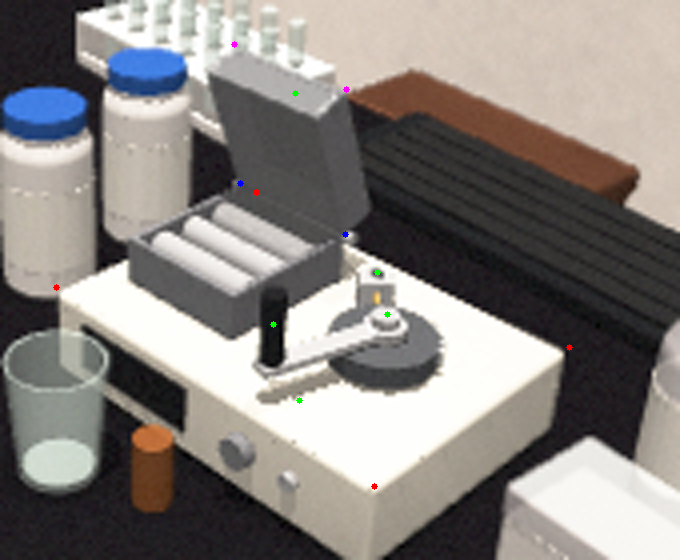

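```bash
python3 - <<'E'
from fit import *
np.set_printoptions(precision=1,suppress=True)
p=[.5645,-.0607,np.radians(5.3)]
t0=np.array([.199,.593,.24])
def T(a,clr=0,r=.095):
    n=np.array([np.sin(a),np.cos(a)])
    c=np.array([.055-r*np.cos(a)+.03*np.sin(a),.105+r*np.sin(a)+.03*np.cos(a)])+clr*n
    return W(p,[c[0]+.0095,.065,c[1]+.017])
print('now',read_state()['position'])
for a,c in [(1.19,.03),(1.19,.01),(1.19,0)]: print(a,c,T(a,c)*1e3,(T(a,c)-t0)*1e3)
for a in np.arange(1.2,-.01,-.1): print(round(a,2),(T(a)-T(1.2))*1e3)
E
```

```text
now [0.2 0.6 0.2]
1.19 0.03 [643.   11.9 232.5] [ 444.  -581.1   -7.5]
1.19 0.01 [624.5  10.1 225.1] [ 425.5 -582.9  -14.9]
1.19 0 [615.3   9.3 221.3] [ 416.3 -583.7  -18.7]
1.2 [0. 0. 0.]
1.1 [-9.9 -0.9 -1.1]
1.0 [-19.5  -1.8  -3.3]
0.9 [-29.   -2.7  -6.4]
0.8 [-38.   -3.5 -10.4]
0.7 [-46.7  -4.3 -15.3]
0.6 [-54.8  -5.1 -21. ]
0.5 [-62.3  -5.8 -27.5]
0.4 [-69.1  -6.4 -34.8]
0.3 [-75.1  -7.  -42.7]
0.2 [-80.3  -7.5 -51.1]
0.1 [-84.7  -7.9 -60.1]
-0.0 [-88.2  -8.2 -69.4]
```

>>> jog_arm --steps '[{"delta_pos": [0, 0, 40], "fingers": 0, "turn": 0}, {"delta_pos": [20, -25, 70], "fingers": 0, "turn": 4}, {"delta_pos": [45, -55, 75], "fingers": 0, "turn": 8}, {"delta_pos": [70, -85, 75], "fingers": 0, "turn": 12}, {"delta_pos": [95, -115, 75], "fingers": 0, "turn": 16}, {"delta_pos": [120, -145, 75], "fingers": 0, "turn": 20}, {"delta_pos": [145, -175, 75], "fingers": 0, "turn": 24}, {"delta_pos": [170, -205, 75], "fingers": 0, "turn": 24}, {"delta_pos": [195, -235, 75], "fingers": 0, "turn": 24}, {"delta_pos": [220, -265, 75], "fingers": 0, "turn": 24}, {"delta_pos": [245, -295, 75], "fingers": 0, "turn": 24}, {"delta_pos": [270, -330, 75], "fingers": 0, "turn": 24}, {"delta_pos": [295, -365, 75], "fingers": 0, "turn": 24}, {"delta_pos": [320, -400, 75], "fingers": 0, "turn": 24}, {"delta_pos": [345, -435, 75], "fingers": 0, "turn": 24}, {"delta_pos": [370, -470, 75], "fingers": 0, "turn": 24}, {"delta_pos": [395, -505, 75], "fingers": 0, "turn": 24}, {"delta_pos": [420, -540, 75], "fingers": 0, "turn": 24}, {"delta_pos": [450, -570, 75], "fingers": 0, "turn": 24}, {"delta_pos": [465, -580, 75], "fingers": 0, "turn": 24}]'

```text
time_s: 2.87
position: [0.6657, 0.0083, 0.3145]
tcp_rot: [[-0.092, 0.001, -0.996], [0.996, -0.002, -0.092], [-0.002, -1.0, -0.001]]
force: [0.8, -0.9, 0.0]
opening: 0.005
```

>>> jog_arm --steps '[{"delta_pos": [0, 0, -30], "fingers": 0, "turn": 0}, {"delta_pos": [0, 0, -60], "fingers": 0, "turn": 0}, {"delta_pos": [0, 0, -85], "fingers": 0, "turn": 0}, {"delta_pos": [0, 0, -85], "fingers": 0, "turn": 0}, {"delta_pos": [0, 0, -85], "fingers": 0, "turn": 0}]'

```text
time_s: 3.28
position: [0.663, 0.0126, 0.2282]
tcp_rot: [[-0.095, -0.004, -0.995], [0.995, 0.001, -0.095], [0.001, -1.0, 0.004]]
force: [0.2, -0.7, 1.8]
opening: 0.007
```

```bash
python3 - <<'E'
from h import *
save('side','side1.png');save('top','top1.png');s=read_state();print(s['position'],s['force'],s['tcp_rot'],s['joint_positions'])
E
```

```text
[0.66505557 0.01246589 0.231452  ] [ 1.49794266 -0.27015994  0.48769954] [[-9.51982772e-02  3.34503971e-03 -9.95452710e-01]
 [ 9.95457975e-01 -5.25319233e-04 -9.52005459e-02]
 [-8.41380060e-04 -9.99994267e-01 -3.27983697e-03]] [-8.53169803e+00  3.37985407e+01  7.65026876e+01 -1.42199257e-03
  6.95047702e+01 -1.03994015e+02]
```

View pics/side1.png

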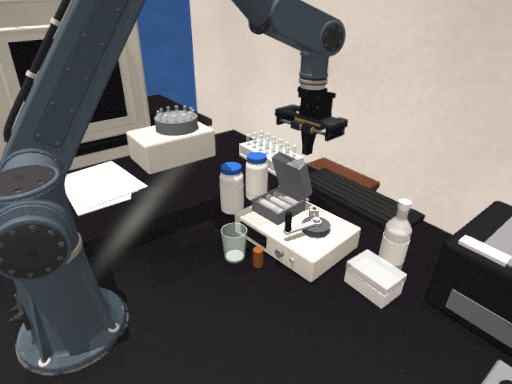

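>>> jog_arm --steps '[{"delta_pos": [-20, -2, -8], "fingers": 0, "turn": 0}, {"delta_pos": [-35, -3, -8], "fingers": 0, "turn": 0}, {"delta_pos": [-45, -4, -8], "fingers": 0, "turn": 0}, {"delta_pos": [-52, -4, -8], "fingers": 0, "turn": 0}, {"delta_pos": [-57, -5, -9], "fingers": 0, "turn": 0}, {"delta_pos": [-62, -5, -9], "fingers": 0, "turn": 0}, {"delta_pos": [-67, -6, -10], "fingers": 0, "turn": 0}, {"delta_pos": [-72, -6, -12], "fingers": 0, "turn": 0}, {"delta_pos": [-77, -6, -13], "fingers": 0, "turn": 0}, {"delta_pos": [-82, -7, -15], "fingers": 0, "turn": 0}, {"delta_pos": [-87, -7, -18], "fingers": 0, "turn": 0}, {"delta_pos": [-91, -8, -20], "fingers": 0, "turn": 0}, {"delta_pos": [-95, -8, -23], "fingers": 0, "turn": 0}, {"delta_pos": [-95, -8, -23], "fingers": 0, "turn": 0}]'

```text
time_s: 4.55
position: [0.567, 0.0045, 0.2055]
tcp_rot: [[-0.095, -0.003, -0.995], [0.995, 0.0, -0.095], [0.001, -1.0, 0.003]]
force: [0.1, 0.4, -0.2]
opening: 0.008
```

```bash
python3 - <<'E'
from h import *
im=save('side','side2.png');cv2.imwrite('pics/side2c.png',cv2.resize(im[110:290,200:400,::-1],None,fx=3,fy=3));s=read_state();print(s['position'],s['force'])
E
```

```text
[0.56745785 0.0046552  0.20566294] [-0.24909444  0.58318495  0.00384475]
```

View pics/side2c.png

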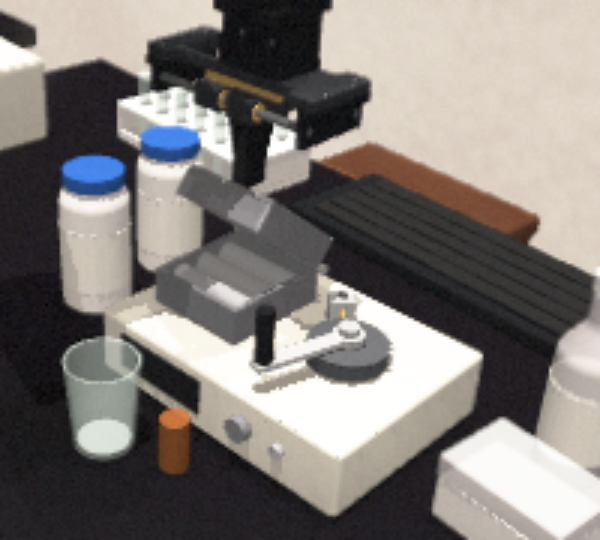

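>>> jog_arm --steps '[{"delta_pos": [-4, 0, -3], "fingers": 0, "turn": 0}, {"delta_pos": [-8, -1, -6], "fingers": 0, "turn": 0}, {"delta_pos": [-12, -1, -9], "fingers": 0, "turn": 0}, {"delta_pos": [-16, -2, -13], "fingers": 0, "turn": 0}, {"delta_pos": [-19, -2, -16], "fingers": 0, "turn": 0}, {"delta_pos": [-22, -2, -20], "fingers": 0, "turn": 0}, {"delta_pos": [-25, -2, -24], "fingers": 0, "turn": 0}, {"delta_pos": [-28, -3, -28], "fingers": 0, "turn": 0}, {"delta_pos": [-31, -3, -33], "fingers": 0, "turn": 0}, {"delta_pos": [-34, -3, -38], "fingers": 0, "turn": 0}, {"delta_pos": [-36, -3, -42], "fingers": 0, "turn": 0}, {"delta_pos": [-38, -4, -46], "fingers": 0, "turn": 0}, {"delta_pos": [-40, -4, -50], "fingers": 0, "turn": 0}, {"delta_pos": [-41, -4, -53], "fingers": 0, "turn": 0}, {"delta_pos": [-41, -4, -55], "fingers": 0, "turn": 0}, {"delta_pos": [-41, -4, -56], "fingers": 0, "turn": 0}, {"delta_pos": [-41, -4, -56], "fingers": 0, "turn": 0}]'

```text
time_s: 6.02
position: [0.5275, 0.0005, 0.1522]
tcp_rot: [[-0.095, -0.0, -0.995], [0.995, -0.0, -0.095], [-0.0, -1.0, 0.0]]
force: [-4.0, -0.5, 15.2]
opening: 0.002
```

```bash
python3 - <<'E'
from h import *
im=save('side','side3.png');cv2.imwrite('pics/side3c.png',cv2.resize(im[110:290,200:400,::-1],None,fx=3,fy=3));s=read_state();print(s['position'],s['force'])
E
```

```text
[5.27499173e-01 5.07270304e-04 1.52165665e-01] [-4.00812568  0.10044587 13.72724343]
```

View pics/side3c.png

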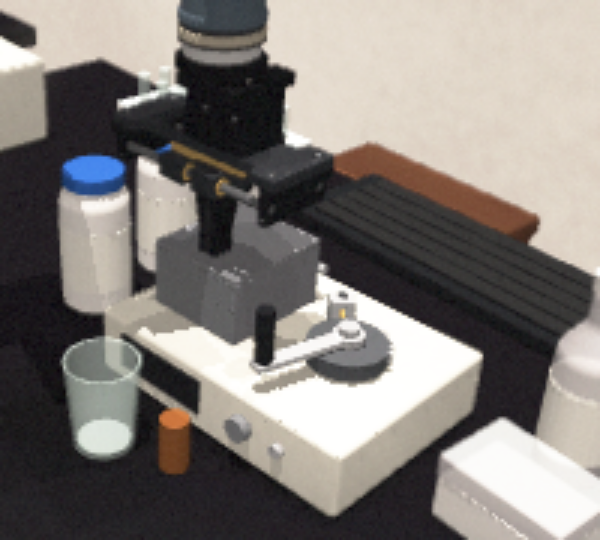

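>>> jog_arm --steps '[{"delta_pos": [0, 0, -1], "fingers": 0, "turn": 0}, {"delta_pos": [0, 0, -1], "fingers": 0, "turn": 0}, {"delta_pos": [0, 0, -1], "fingers": 0, "turn": 0}, {"delta_pos": [0, 0, 0], "fingers": 0, "turn": 0}, {"delta_pos": [1, 0, 10], "fingers": 0, "turn": 0}, {"delta_pos": [0, 0, 40], "fingers": 0, "turn": 0}, {"delta_pos": [-10, 20, 70], "fingers": 20, "turn": -5}, {"delta_pos": [-20, 60, 100], "fingers": 40, "turn": -10}, {"delta_pos": [-30, 100, 120], "fingers": 45, "turn": -15}, {"delta_pos": [-30, 140, 120], "fingers": 45, "turn": -15}, {"delta_pos": [-30, 180, 120], "fingers": 45, "turn": -15}, {"delta_pos": [-30, 220, 120], "fingers": 45, "turn": -15}, {"delta_pos": [-30, 220, 120], "fingers": 45, "turn": -15}]'

```text
time_s: 7.15
position: [0.497, 0.2262, 0.2708]
tcp_rot: [[0.161, 0.001, -0.987], [0.987, 0.003, 0.161], [0.003, -1.0, -0.0]]
force: [0.1, -0.6, 1.1]
opening: 0.415
```

```bash
python3 - <<'E'
from h import *
np.set_printoptions(precision=4,suppress=True)
for n in('top','side'):
    im=save(n,n+'4.png')
    x0,y0,w,h=(240,145,130,100) if n=='top' else (220,140,170,140)
    cv2.imwrite(f'pics/{n}4c.png',cv2.resize(im[y0:y0+h,x0:x0+w,::-1],None,fx=4.5,fy=4.5,interpolation=cv2.INTER_CUBIC))
    for t in ('pump','lever_handle','lever_axis','pawl_mark','shell_top'):
        print(n,t,[(np.round(r['position'],4),round(r['confidence'],2)) for r in tip_of(t,n)])
s=read_state();print(s['position'],s['force'],s['joint_positions'],s['opening'])
E
```

```text
top pump [(array([ 0.5648, -0.0614, -0.0004]), 0.83)]
top lever_handle [(array([ 0.4883, -0.1134,  0.1209]), 0.68)]
top lever_axis [(array([ 0.5685, -0.1219,  0.0988]), 0.61)]
top pawl_mark [(array([ 0.6157, -0.0752,  0.0963]), 0.39)]
top shell_top [(array([ 0.5257, -0.0025,  0.1373]), 0.9)]
side pump [(array([ 0.5657, -0.0611, -0.0004]), 0.76)]
side lever_handle [(array([ 0.4839, -0.1116,  0.1205]), 0.95)]
side lever_axis [(array([ 0.5672, -0.1252,  0.1024]), 0.81)]
side pawl_mark [(array([ 0.6132, -0.0799,  0.0925]), 0.38), (array([ 0.5666, -0.0576, -0.0022]), 0.19)]
side shell_top [(array([0.5283, 0.0042, 0.1344]), 0.68)]
[0.498  0.2197 0.2706] [-0.6312  0.1335  0.3135] [ 12.0357  21.8842  91.6115  -0.0024  66.5095 -68.3238] 0.4476465297243032
```

View pics/top4c.png

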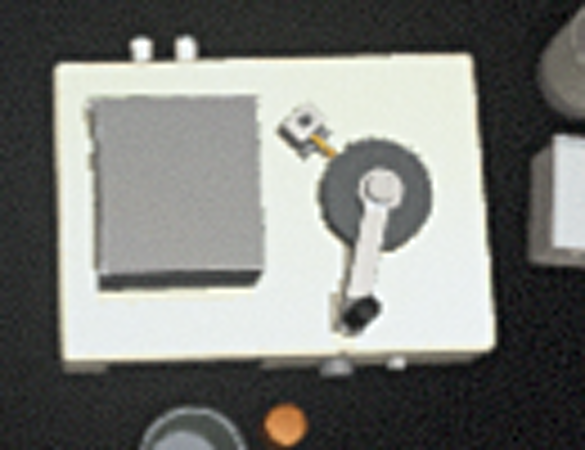

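View pics/side4c.png

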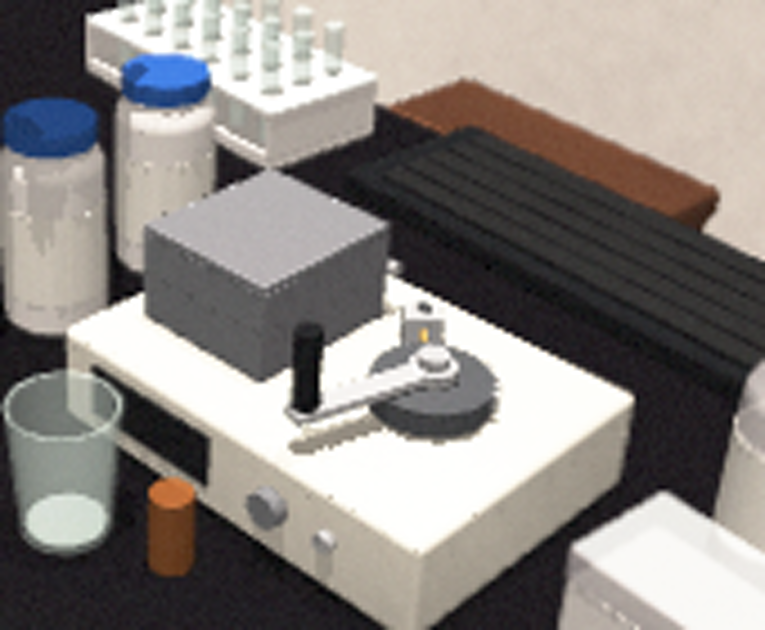

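```bash
python3 - <<'E'
from fit import *
np.set_printoptions(precision=4,suppress=True)
def c(n,x,y):
    x0,y0=(240,145) if n=='top' else (220,140)
    return n,x/4.5+x0-.5,y/4.5+y0-.5
at=atz(*c('top',382,187),.104);as_=atz(*c('side',433,356),.104)
pt=atz(*c('top',305,121),.094);ps=atz(*c('side',424,307),.094)
for a,b in((at,pt),(as_,ps)):
    d=b-a;print(a,b,np.linalg.norm(d[:2]),np.degrees(np.arctan2(d[1],d[0])))
# handle: side top centre / bottom
print(atz(*c('side',308,330),.148),atz(*c('top',367,306),.148))
for y in(5.0,5.5):
    p=[.565,-.0613,np.radians(y)]
    ax=W(p,[0,-.065,.104]);t=np.radians(165);print(ax,W(p,[.085*np.cos(t),-.065+.085*np.sin(t),.123]))
# deck corners from top image z=.07
for q in((55,63),(473,54),(495,348),(65,360)):print(atz(*c('top',*q),.07))
E
```

```text
[ 0.5705 -0.1267  0.104 ] [ 0.6133 -0.0779  0.094 ] 0.0648601999426738 48.72200273581391
[ 0.5674 -0.1262  0.104 ] [ 0.6128 -0.0767  0.094 ] 0.06714280920951798 47.54613178706847
[ 0.4826 -0.1131  0.148 ] [ 0.4865 -0.1113  0.148 ]
[ 0.5707 -0.1261  0.104 ] [ 0.487  -0.1113  0.123 ]
[ 0.5712 -0.126   0.104 ] [ 0.4874 -0.112   0.123 ]
[0.6493 0.0854 0.07  ]
[ 0.6738 -0.192   0.07  ]
[ 0.4775 -0.2086  0.07  ]
[0.4527 0.0663 0.07  ]
```

>>> jog_arm --steps '[{"delta_pos": [-2, -40, 0], "fingers": 45, "turn": 0}, {"delta_pos": [-3, -80, 0], "fingers": 45, "turn": 0}, {"delta_pos": [-5, -120, 0], "fingers": 45, "turn": 0}, {"delta_pos": [-6, -160, 0], "fingers": 45, "turn": 0}, {"delta_pos": [-8, -200, 0], "fingers": 45, "turn": 0}, {"delta_pos": [-9, -240, 0], "fingers": 45, "turn": 0}, {"delta_pos": [-11, -280, 0], "fingers": 45, "turn": 0}, {"delta_pos": [-12, -315, 0], "fingers": 45, "turn": 0}, {"delta_pos": [-12, -332, 0], "fingers": 45, "turn": 0}, {"delta_pos": [-12, -332, -40], "fingers": 45, "turn": 0}, {"delta_pos": [-12, -332, -80], "fingers": 45, "turn": 0}, {"delta_pos": [-12, -332, -85], "fingers": 45, "turn": 0}, {"delta_pos": [-12, -332, -85], "fingers": 45, "turn": 0}, {"delta_pos": [-12, -332, -85], "fingers": 45, "turn": 0}]'

```text
time_s: 8.92
position: [0.4864, -0.1117, 0.1864]
tcp_rot: [[0.166, 0.001, -0.986], [0.986, -0.0, 0.166], [-0.0, -1.0, -0.001]]
force: [-0.7, -1.5, 1.2]
opening: 0.451
```

```bash
python3 - <<'E'
from h import *
for n in('top','side'):
    im=save(n,n+'5.png')
    x0,y0,w,h=(240,145,130,100) if n=='top' else (220,140,170,140)
    cv2.imwrite(f'pics/{n}5c.png',cv2.resize(im[y0:y0+h,x0:x0+w,::-1],None,fx=4.5,fy=4.5,interpolation=cv2.INTER_CUBIC))
s=read_state();print(s['position'],s['force'],s['joint_positions'],s['opening'])
E
```

```text
[ 0.48735446 -0.11189617  0.18757627] [ 0.24450819 -0.29224315 -0.64396807] [-2.57554798e+01  2.49604054e+01  1.03082500e+02 -2.33180488e-03
  5.17065512e+01 -1.06240923e+02] 0.4486223354554313
```

View pics/side5c.png

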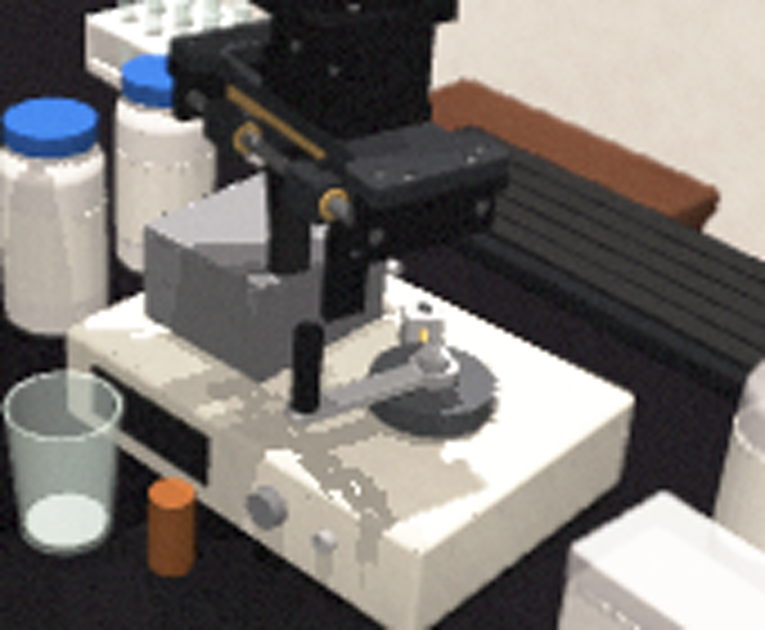

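View pics/top5c.png

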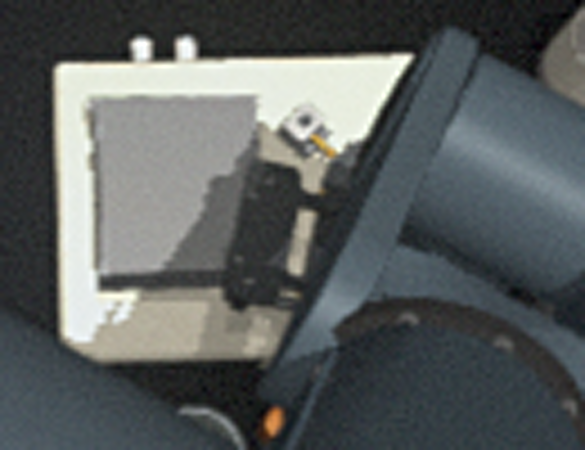

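>>> jog_arm --steps '[{"delta_pos": [0, 0, -30], "fingers": 45, "turn": 0}, {"delta_pos": [0, 0, -50], "fingers": 45, "turn": 0}, {"delta_pos": [0, 0, -61], "fingers": 45, "turn": 0}, {"delta_pos": [0, 0, -61], "fingers": 45, "turn": 0}]'

```text
time_s: 9.35
position: [0.4858, -0.1111, 0.1244]
tcp_rot: [[0.165, -0.001, -0.986], [0.986, 0.0, 0.165], [0.0, -1.0, 0.001]]
force: [0.6, 0.3, -0.8]
opening: 0.455
```

>>> jog_arm --steps '[{"delta_pos": [0, 0, 0], "fingers": 30, "turn": 0}, {"delta_pos": [0, 0, 0], "fingers": 20, "turn": 0}, {"delta_pos": [0, 0, 0], "fingers": 10, "turn": 0}, {"delta_pos": [0, 0, 0], "fingers": 0, "turn": 0}, {"delta_pos": [0, 0, 0], "fingers": 0, "turn": 0}, {"delta_pos": [0, 0, 0], "fingers": 0, "turn": 0}, {"delta_pos": [0, 0, 0], "fingers": 0, "turn": 0}, {"delta_pos": [0, 0, 0], "fingers": 0, "turn": 0}]'

```text
time_s: 10.02
position: [0.4864, -0.1115, 0.1253]
tcp_rot: [[0.166, 0.002, -0.986], [0.986, -0.0, 0.166], [-0.0, -1.0, -0.002]]
force: [-0.0, 1.9, 6.3]
opening: 0.179
```

```bash
python3 - <<'E'
from h import *
for n in('side',):
    im=save(n,n+'6.png')
    x0,y0,w,h=(220,140,170,140)
    cv2.imwrite(f'pics/{n}6c.png',cv2.resize(im[y0:y0+h,x0:x0+w,::-1],None,fx=4.5,fy=4.5,interpolation=cv2.INTER_CUBIC))
s=read_state();print(s['position'],s['force'],s['joint_positions'],s['opening'])
E
```

```text
[ 0.48637994 -0.11152981  0.12536046] [-0.07636677  2.15210399  6.21437793] [-2.57800887e+01  3.09838320e+01  1.06075645e+02  3.10294365e-02
  4.28484293e+01 -1.06239436e+02] 0.17056344070389798
```

View pics/side6c.png

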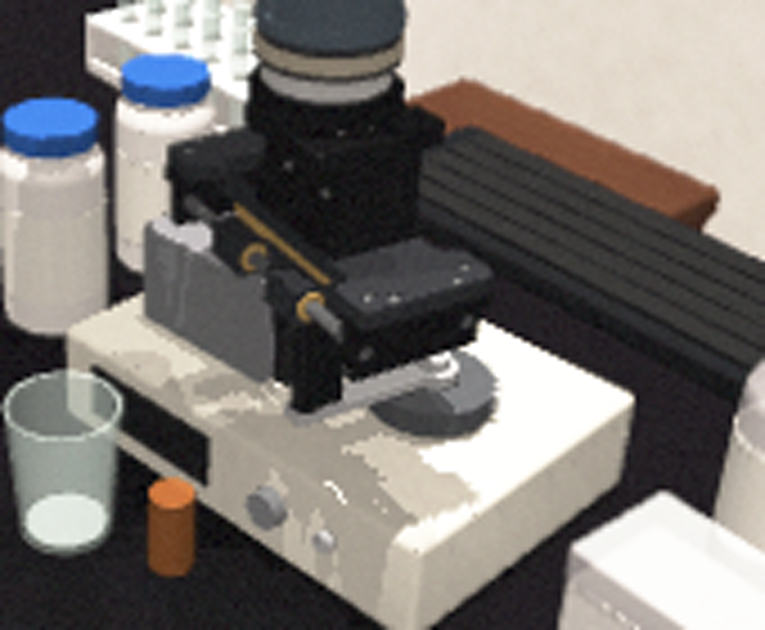

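```bash
python3 - <<'E'
import numpy as np
for th in list(range(0,16,3))+list(range(15,64,1)):
    a=np.radians(170.1);b=np.radians(170.1+th);print(th,np.round(85*np.array([np.cos(b)-np.cos(a),np.sin(b)-np.sin(a)]),1),round(.7*th))
E
cat > st.py <<'E'
from h import *
s=read_state();d=s['position'][:2]-np.array([.570,-.126]);an=np.degrees(np.arctan2(d[1],d[0]))%360
t=np.radians(an);F=s['force'];print('t %.2f ang %.2f r %.1f th %.2f  Ft %.1f Fr %.1f Fz %.1f Mz %.2f op %.3f z %.4f q6 %.0f'%(s['time_s'],an,1e3*np.hypot(*d),an-170.1,-(F[0]*-np.sin(t)+F[1]*np.cos(t)),F[0]*np.cos(t)+F[1]*np.sin(t),F[2],s['moment'][2],s['opening'],s['position'][2],s['joint_positions'][5]))
E
python3 st.py
```

```text
0 [0. 0.] 0
3 [-0.7 -4.4] 2
6 [-1.1 -8.8] 4
9 [ -1.3 -13.3] 6
12 [ -1.2 -17.7] 8
15 [ -0.9 -22.2] 10
15 [ -0.9 -22.2] 10
16 [ -0.8 -23.6] 11
17 [ -0.6 -25.1] 12
18 [ -0.4 -26.6] 13
19 [ -0.2 -28.1] 13
20 [  0.1 -29.5] 14
21 [  0.3 -31. ] 15
22 [  0.6 -32.4] 15
23 [  0.9 -33.9] 16
24 [  1.3 -35.3] 17
25 [  1.7 -36.8] 18
26 [  2.1 -38.2] 18
27 [  2.5 -39.6] 19
28 [  2.9 -41. ] 20
29 [  3.4 -42.4] 20
30 [  3.9 -43.8] 21
31 [  4.4 -45.2] 22
32 [  5.  -46.6] 22
33 [  5.5 -48. ] 23
34 [  6.1 -49.3] 24
35 [  6.8 -50.7] 24
36 [  7.4 -52. ] 25
37 [  8.1 -53.3] 26
38 [  8.8 -54.6] 27
39 [  9.5 -56. ] 27
40 [ 10.2 -57.2] 28
41 [ 11.  -58.5] 29
42 [ 11.7 -59.8] 29
43 [ 12.5 -61. ] 30
44 [ 13.3 -62.3] 31
45 [ 14.2 -63.5] 31
46 [ 15.1 -64.7] 32
47 [ 15.9 -65.9] 33
48 [ 16.8 -67.1] 34
49 [ 17.8 -68.2] 34
50 [ 18.7 -69.4] 35
51 [ 19.7 -70.5] 36
52 [ 20.7 -71.6] 36
53 [ 21.7 -72.7] 37
54 [ 22.7 -73.8] 38
55 [ 23.7 -74.8] 38
56 [ 24.8 -75.9] 39
57 [ 25.9 -76.9] 40
58 [ 27.  -77.9] 41
59 [ 28.1 -78.9] 41
60 [ 29.2 -79.8] 42
61 [ 30.4 -80.8] 43
62 [ 31.5 -81.7] 43
63 [ 32.7 -82.6] 44
t 10.07 ang 170.18 r 84.9 th 0.08  Ft 2.1 Fr 0.4 Fz 6.2 Mz 0.03 op 0.171 z 0.1254 q6 -106
```

>>> jog_arm --steps '[{"delta_pos": [-0.4, -2.2, 1], "fingers": 0, "turn": 1}, {"delta_pos": [-0.7, -4.4, 1], "fingers": 0, "turn": 2}, {"delta_pos": [-0.9, -6.6, 1], "fingers": 0, "turn": 3}, {"delta_pos": [-1.1, -8.8, 1], "fingers": 0, "turn": 4}, {"delta_pos": [-1.1, -8.8, 1], "fingers": 0, "turn": 4}]'

```text
time_s: 10.48
position: [0.4854, -0.1185, 0.1255]
tcp_rot: [[0.098, 0.002, -0.995], [0.995, 0.003, 0.098], [0.004, -1.0, -0.001]]
force: [4.7, 8.5, 0.8]
opening: 0.177
```

```bash
python3 st.py
```

```text
t 10.48 ang 174.93 r 84.9 th 4.83  Ft 8.9 Fr -3.9 Fz 0.8 Mz 0.08 op 0.177 z 0.1255 q6 -111
```

>>> jog_arm --steps '[{"delta_pos": [-0.1, -2.2, 0], "fingers": 0, "turn": 1}, {"delta_pos": [-0.2, -4.5, 0], "fingers": 0, "turn": 2}, {"delta_pos": [-0.1, -8.9, 0], "fingers": 0, "turn": 4}, {"delta_pos": [-0.1, -8.9, 0], "fingers": 0, "turn": 4}]'

```text
time_s: 10.82
position: [0.485, -0.1268, 0.1254]
tcp_rot: [[0.027, 0.001, -1.0], [1.0, 0.005, 0.027], [0.005, -1.0, -0.001]]
force: [4.3, 10.5, 2.6]
opening: 0.178
```

```bash
python3 st.py
```

```text
t 10.82 ang 180.56 r 85.0 th 10.46  Ft 10.4 Fr -4.4 Fz 2.6 Mz 0.16 op 0.178 z 0.1254 q6 -116
```

>>> jog_arm --steps '[{"delta_pos": [0.3, -4.5, 0], "fingers": 0, "turn": 2}, {"delta_pos": [0.3, -4.5, 0], "fingers": 0, "turn": 2}, {"delta_pos": [0.3, -4.5, 0], "fingers": 0, "turn": 2}]'

```text
time_s: 11.07
position: [0.485, -0.1308, 0.1254]
tcp_rot: [[-0.007, 0.0, -1.0], [1.0, 0.005, -0.007], [0.005, -1.0, -0.0]]
force: [3.1, 10.4, 1.7]
opening: 0.177
```

>>> jog_arm --steps '[{"delta_pos": [0.3, -2.9, 0], "fingers": 0, "turn": 1.4}, {"delta_pos": [0.3, -2.9, 0], "fingers": 0, "turn": 1.4}]'

```text
time_s: 11.23
position: [0.4852, -0.1335, 0.1254]
tcp_rot: [[-0.032, -0.0, -0.999], [0.999, 0.005, -0.032], [0.005, -1.0, 0.0]]
force: [3.8, 11.6, 1.8]
opening: 0.175
```

>>> jog_arm --steps '[{"delta_pos": [0.4, -3.0, 0], "fingers": 0, "turn": 1.4}, {"delta_pos": [0.4, -3.0, 0], "fingers": 0, "turn": 1.4}]'

```text
time_s: 11.4
position: [0.4854, -0.1361, 0.1254]
tcp_rot: [[-0.056, -0.001, -0.998], [0.998, 0.006, -0.056], [0.006, -1.0, 0.0]]
force: [3.5, 12.7, 2.8]
opening: 0.175
```

>>> jog_arm --steps '[{"delta_pos": [0.5, -2.9, 0], "fingers": 0, "turn": 1.4}, {"delta_pos": [0.5, -2.9, 0], "fingers": 0, "turn": 1.4}]'

```text
time_s: 11.57
position: [0.4856, -0.1382, 0.1253]
tcp_rot: [[-0.08, -0.001, -0.997], [0.997, 0.008, -0.08], [0.008, -1.0, 0.001]]
force: [3.7, 14.9, 4.0]
opening: 0.175
```

>>> jog_arm --steps '[{"delta_pos": [0.6, -2.9, 0], "fingers": 0, "turn": 1.4}, {"delta_pos": [0.6, -2.9, 0], "fingers": 0, "turn": 1.4}]'

```text
time_s: 11.73
position: [0.4859, -0.1407, 0.1253]
tcp_rot: [[-0.104, -0.002, -0.995], [0.995, 0.009, -0.104], [0.009, -1.0, 0.001]]
force: [3.2, 15.5, 3.4]
opening: 0.175
```

>>> jog_arm --steps '[{"delta_pos": [0.8, -2.9, 0], "fingers": 0, "turn": 1.4}, {"delta_pos": [0.8, -2.9, 0], "fingers": 0, "turn": 1.4}]'

```text
time_s: 11.9
position: [0.4864, -0.1438, 0.1252]
tcp_rot: [[-0.129, -0.003, -0.992], [0.992, 0.008, -0.129], [0.008, -1.0, 0.002]]
force: [3.2, 14.0, 4.1]
opening: 0.174
```

```bash
python3 st.py
```

```text
t 11.90 ang 192.05 r 85.4 th 21.95  Ft 13.0 Fr -6.0 Fz 4.1 Mz 0.28 op 0.174 z 0.1252 q6 -127
```

>>> jog_arm --steps '[{"delta_pos": [0.8, -2.8, 0], "fingers": 0, "turn": 1}, {"delta_pos": [0.8, -2.8, 0], "fingers": 0, "turn": 1}]'

```text
time_s: 12.07
position: [0.4871, -0.1473, 0.1253]
tcp_rot: [[-0.147, -0.003, -0.989], [0.989, 0.007, -0.147], [0.007, -1.0, 0.002]]
force: [2.0, 12.4, 3.3]
opening: 0.174
```

>>> jog_arm --steps '[{"delta_pos": [0.9, -2.8, 0], "fingers": 0, "turn": 1}, {"delta_pos": [0.9, -2.8, 0], "fingers": 0, "turn": 1}]'

```text
time_s: 12.23
position: [0.4879, -0.1506, 0.1253]
tcp_rot: [[-0.165, -0.003, -0.986], [0.986, 0.006, -0.165], [0.006, -1.0, 0.002]]
force: [1.6, 10.1, 3.4]
opening: 0.172
```

>>> jog_arm --steps '[{"delta_pos": [1.0, -2.8, 0], "fingers": 0, "turn": 1}, {"delta_pos": [1.0, -2.8, 0], "fingers": 0, "turn": 1}]'

```text
time_s: 12.4
position: [0.4886, -0.153, 0.1253]
tcp_rot: [[-0.182, -0.004, -0.983], [0.983, 0.007, -0.182], [0.007, -1.0, 0.003]]
force: [0.4, 11.1, 4.4]
opening: 0.176
```

>>> jog_arm --steps '[{"delta_pos": [1.1, -2.8, 0], "fingers": 0, "turn": 1}, {"delta_pos": [1.1, -2.8, 0], "fingers": 0, "turn": 1}]'

```text
time_s: 12.57
position: [0.4893, -0.1553, 0.1252]
tcp_rot: [[-0.199, -0.005, -0.98], [0.98, 0.008, -0.199], [0.009, -1.0, 0.003]]
force: [-0.4, 13.2, 5.5]
opening: 0.173
```

>>> jog_arm --steps '[{"delta_pos": [1.3, -2.7, 0], "fingers": 0, "turn": 1}, {"delta_pos": [1.3, -2.7, 0], "fingers": 0, "turn": 1}]'

```text
time_s: 12.73
position: [0.4899, -0.1573, 0.1252]
tcp_rot: [[-0.215, -0.006, -0.977], [0.976, 0.009, -0.215], [0.01, -1.0, 0.004]]
force: [-0.8, 13.5, 6.9]
opening: 0.174
```

>>> jog_arm --steps '[{"delta_pos": [1.3, -2.6, 0], "fingers": 0, "turn": 1}, {"delta_pos": [1.3, -2.6, 0], "fingers": 0, "turn": 1}]'

```text
time_s: 12.9
position: [0.4906, -0.159, 0.1251]
tcp_rot: [[-0.232, -0.008, -0.973], [0.973, 0.011, -0.232], [0.012, -1.0, 0.005]]
force: [-0.7, 14.9, 8.1]
opening: 0.176
```

>>> jog_arm --steps '[{"delta_pos": [1.4, -2.7, 0], "fingers": 0, "turn": 1}, {"delta_pos": [1.4, -2.7, 0], "fingers": 0, "turn": 1}]'

```text
time_s: 13.07
position: [0.4915, -0.1613, 0.1251]
tcp_rot: [[-0.249, -0.009, -0.968], [0.968, 0.011, -0.25], [0.013, -1.0, 0.006]]
force: [-2.4, 15.8, 8.0]
opening: 0.176
```

```bash
python3 st.py
```

```text
t 13.07 ang 204.23 r 86.1 th 34.13  Ft 15.3 Fr -4.3 Fz 8.0 Mz 0.22 op 0.176 z 0.1251 q6 -135
```

>>> jog_arm --steps '[{"delta_pos": [1.5, -2.5, 0], "fingers": 0, "turn": 1}, {"delta_pos": [1.5, -2.5, 0], "fingers": 0, "turn": 1}]'

```text
time_s: 13.23
position: [0.4928, -0.1643, 0.1251]
tcp_rot: [[-0.267, -0.009, -0.964], [0.964, 0.01, -0.267], [0.012, -1.0, 0.006]]
force: [-2.5, 14.0, 9.0]
opening: 0.175
```

>>> jog_arm --steps '[{"delta_pos": [1.5, -2.5, 0], "fingers": 0, "turn": 1}, {"delta_pos": [1.5, -2.5, 0], "fingers": 0, "turn": 1}]'

```text
time_s: 13.4
position: [0.4945, -0.1678, 0.1251]
tcp_rot: [[-0.285, -0.009, -0.959], [0.959, 0.009, -0.285], [0.011, -1.0, 0.006]]
force: [-4.1, 10.1, 7.3]
opening: 0.177
```

>>> jog_arm --steps '[{"delta_pos": [1.7, -2.5, 0], "fingers": 0, "turn": 1}, {"delta_pos": [1.7, -2.5, 0], "fingers": 0, "turn": 1}]'

```text
time_s: 13.57
position: [0.4963, -0.1711, 0.1252]
tcp_rot: [[-0.302, -0.009, -0.953], [0.953, 0.007, -0.302], [0.01, -1.0, 0.006]]
force: [-5.2, 8.5, 7.2]
opening: 0.177
```

>>> jog_arm --steps '[{"delta_pos": [1.7, -2.4, 0], "fingers": 0, "turn": 1}, {"delta_pos": [1.7, -2.4, 0], "fingers": 0, "turn": 1}]'

```text
time_s: 13.73
position: [0.4975, -0.1731, 0.1251]
tcp_rot: [[-0.318, -0.01, -0.948], [0.948, 0.008, -0.318], [0.011, -1.0, 0.007]]
force: [-5.4, 9.9, 7.9]
opening: 0.175
```

>>> jog_arm --steps '[{"delta_pos": [1.9, -2.3, 0], "fingers": 0, "turn": 1}, {"delta_pos": [1.9, -2.3, 0], "fingers": 0, "turn": 1}]'

```text
time_s: 13.9
position: [0.4987, -0.1749, 0.1251]
tcp_rot: [[-0.335, -0.012, -0.942], [0.942, 0.009, -0.335], [0.013, -1.0, 0.008]]
force: [-6.3, 10.7, 10.4]
opening: 0.173
```

```bash
python3 st.py
```

```text
t 13.90 ang 214.44 r 86.5 th 44.34  Ft 12.4 Fr -0.8 Fz 10.4 Mz 0.27 op 0.173 z 0.1251 q6 -141
```

>>> jog_arm --steps '[{"delta_pos": [1.9, -2.3, 0.5], "fingers": 0, "turn": 1}, {"delta_pos": [1.9, -2.3, 0.5], "fingers": 0, "turn": 1}]'

```text
time_s: 14.07
position: [0.4996, -0.1762, 0.1251]
tcp_rot: [[-0.351, -0.014, -0.936], [0.936, 0.011, -0.351], [0.016, -1.0, 0.009]]
force: [-7.5, 11.7, 8.6]
opening: 0.175
```

>>> jog_arm --steps '[{"delta_pos": [2.0, -2.2, 0.5], "fingers": 0, "turn": 1}, {"delta_pos": [2.0, -2.2, 0.5], "fingers": 0, "turn": 1}]'

```text
time_s: 14.23
position: [0.5004, -0.1776, 0.1251]
tcp_rot: [[-0.367, -0.016, -0.93], [0.93, 0.013, -0.367], [0.018, -1.0, 0.01]]
force: [-7.5, 12.6, 8.7]
opening: 0.174
```

>>> jog_arm --steps '[{"delta_pos": [1.0, -1.1, 0], "fingers": 0, "turn": 0.5}, {"delta_pos": [1.0, -1.1, 0], "fingers": 0, "turn": 0.5}]'

```text
time_s: 14.4
position: [0.5009, -0.1782, 0.1251]
tcp_rot: [[-0.375, -0.017, -0.927], [0.927, 0.014, -0.375], [0.019, -1.0, 0.011]]
force: [-9.4, 13.9, 9.1]
opening: 0.175
```

```bash
python3 st.py
```

```text
t 14.40 ang 217.11 r 86.6 th 47.01  Ft 16.8 Fr -0.9 Fz 9.1 Mz 0.19 op 0.175 z 0.1251 q6 -144
```

>>> jog_arm --steps '[{"delta_pos": [1.0, -1.1, 0], "fingers": 0, "turn": 0.5}, {"delta_pos": [1.0, -1.1, 0], "fingers": 0, "turn": 0.5}]'

```text
time_s: 14.57
position: [0.5017, -0.1793, 0.1251]
tcp_rot: [[-0.383, -0.018, -0.923], [0.923, 0.014, -0.383], [0.02, -1.0, 0.011]]
force: [-10.6, 13.1, 8.4]
opening: 0.178
```

>>> jog_arm --steps '[{"delta_pos": [1.1, -1.0, 0], "fingers": 0, "turn": 0.5}, {"delta_pos": [1.1, -1.0, 0], "fingers": 0, "turn": 0.5}]'

```text
time_s: 14.73
position: [0.5028, -0.1808, 0.1251]
tcp_rot: [[-0.392, -0.018, -0.92], [0.92, 0.013, -0.392], [0.019, -1.0, 0.011]]
force: [-10.9, 11.5, 7.7]
opening: 0.178
```

```bash
python3 st.py
```

```text
t 14.73 ang 219.21 r 86.7 th 49.11  Ft 15.8 Fr 1.1 Fz 7.7 Mz 0.29 op 0.178 z 0.1251 q6 -145
```

>>> jog_arm --steps '[{"delta_pos": [1.1, -1.0, 0], "fingers": 0, "turn": 0.5}, {"delta_pos": [1.1, -1.0, 0], "fingers": 0, "turn": 0.5}]'

```text
time_s: 14.9
position: [0.5042, -0.1825, 0.1251]
tcp_rot: [[-0.4, -0.017, -0.916], [0.916, 0.011, -0.4], [0.017, -1.0, 0.011]]
force: [-10.1, 9.6, 7.9]
opening: 0.176
```

>>> jog_arm --steps '[{"delta_pos": [1.1, -1.0, 0], "fingers": 0, "turn": 0.5}, {"delta_pos": [1.1, -1.0, 0], "fingers": 0, "turn": 0.5}]'

```text
time_s: 15.07
position: [0.5057, -0.1843, 0.1252]
tcp_rot: [[-0.408, -0.016, -0.913], [0.913, 0.01, -0.409], [0.016, -1.0, 0.011]]
force: [-10.1, 6.7, 5.6]
opening: 0.174
```

```bash
python3 st.py
```

```text
t 15.07 ang 222.20 r 86.8 th 52.10  Ft 11.8 Fr 3.0 Fz 5.6 Mz 0.32 op 0.174 z 0.1252 q6 -146
```

>>> jog_arm --steps '[{"delta_pos": [1.1, -1.0, 0], "fingers": 0, "turn": 0.3}, {"delta_pos": [1.1, -1.0, 0], "fingers": 0, "turn": 0.3}]'

```text
time_s: 15.23
position: [0.5074, -0.1862, 0.1253]
tcp_rot: [[-0.413, -0.015, -0.91], [0.91, 0.008, -0.414], [0.014, -1.0, 0.01]]
force: [-8.7, 4.6, 4.3]
opening: 0.177
```

>>> jog_arm --steps '[{"delta_pos": [1.1, -1.0, 0], "fingers": 0, "turn": 0.3}, {"delta_pos": [1.1, -1.0, 0], "fingers": 0, "turn": 0.3}]'

```text
time_s: 15.4
position: [0.5089, -0.1876, 0.1253]
tcp_rot: [[-0.418, -0.014, -0.908], [0.908, 0.008, -0.418], [0.013, -1.0, 0.01]]
force: [-9.4, 4.9, 4.3]
opening: 0.172
```

```bash
python3 st.py
```

```text
t 15.40 ang 225.27 r 86.8 th 55.17  Ft 10.2 Fr 3.1 Fz 4.3 Mz 0.34 op 0.172 z 0.1253 q6 -147
```

>>> jog_arm --steps '[{"delta_pos": [1.1, -1.0, 0], "fingers": 0, "turn": 0}, {"delta_pos": [1.1, -1.0, 0], "fingers": 0, "turn": 0}]'

```text
time_s: 15.57
position: [0.5099, -0.1884, 0.1252]
tcp_rot: [[-0.418, -0.014, -0.908], [0.908, 0.008, -0.418], [0.013, -1.0, 0.01]]
force: [-9.3, 5.6, 5.1]
opening: 0.178
```

>>> jog_arm --steps '[{"delta_pos": [1.1, -1.0, 0], "fingers": 0, "turn": 0}, {"delta_pos": [1.1, -1.0, 0], "fingers": 0, "turn": 0}, {"delta_pos": [1.1, -1.0, 0], "fingers": 0, "turn": 0}]'

```text
time_s: 15.82
position: [0.5107, -0.1892, 0.1252]
tcp_rot: [[-0.418, -0.015, -0.908], [0.908, 0.008, -0.418], [0.014, -1.0, 0.01]]
force: [-9.5, 6.1, 6.5]
opening: 0.176
```

```bash
python3 st.py
```

```text
t 15.82 ang 226.81 r 86.7 th 56.71  Ft 11.1 Fr 2.1 Fz 6.5 Mz 0.32 op 0.176 z 0.1252 q6 -147
```

>>> jog_arm --steps '[{"delta_pos": [0, 0, 0], "fingers": 0, "turn": 0}, {"delta_pos": [0, 0, 0], "fingers": 0, "turn": 0}, {"delta_pos": [0, 0, 0], "fingers": 0, "turn": 0}, {"delta_pos": [0, 0, 0], "fingers": 0, "turn": 0}]'

```text
time_s: 16.15
position: [0.5106, -0.1892, 0.1252]
tcp_rot: [[-0.418, -0.015, -0.908], [0.908, 0.008, -0.418], [0.014, -1.0, 0.01]]
force: [-9.7, 5.2, 5.8]
opening: 0.173
```

```bash
python3 - <<'E'
from h import *
for n in('top','side'):
    im=save(n,n+'7.png')
    x0,y0,w,h=(240,145,130,100) if n=='top' else (220,140,170,140)
    cv2.imwrite(f'pics/{n}7c.png',cv2.resize(im[y0:y0+h,x0:x0+w,::-1],None,fx=4.5,fy=4.5,interpolation=cv2.INTER_CUBIC))
    for t in ('pump','lever_handle','lever_axis','pawl_mark','shell_top'):
        print(n,t,[(np.round(r['position'],4),round(r['confidence'],2)) for r in tip_of(t,n)])
E
python3 st.py; python3 -c "from rig import*;print(read_state()['qvel'])"
```

```text
top pump []
top lever_handle []
top lever_axis [(array([0.5194, 0.1785, 0.0029]), 0.64)]
top pawl_mark []
top shell_top []
side pump [(array([ 0.5645, -0.0612, -0.001 ]), 0.81)]
side lever_handle [(array([ 0.5077, -0.1886,  0.1239]), 0.65)]
side lever_axis [(array([ 0.5689, -0.1242,  0.1025]), 0.79)]
side pawl_mark []
side shell_top []
t 16.75 ang 226.78 r 86.7 th 56.68  Ft 10.9 Fr 1.8 Fz 6.4 Mz 0.25 op 0.178 z 0.1252 q6 -147
[ 0.01180255 -0.03064011  0.10118645  0.08203102  0.02824888 -0.05424417]
```

View pics/side7c.png

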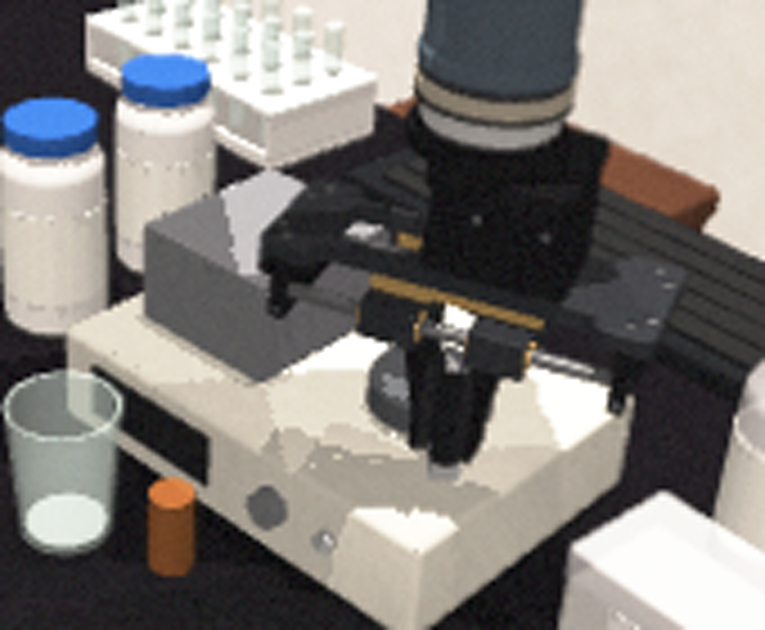

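View pics/top7c.png

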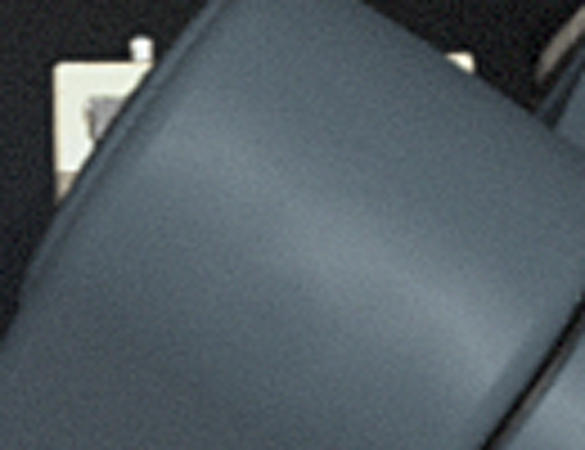

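```bash
python3 -c "
from rig import *
print(hand_in())"
```

```text
the job is handed in; nothing more can be done
None
```

The shell is shut and the lever is held by the fingers at the third click. I handed the job in at about 17 s; no verdict is reported.

- **Shell:** I pushed it over from behind and pressed it down until it stopped, with about 14 N on it and the fingertips at 135 mm, which is where the shut face should be. It stayed shut when I let go, and the last side picture still shows it shut.
- **Clicks:** I gripped the handle and moved it round in small steps while reading the push. It peaked at about 20°, 34° and 48° of travel. After each peak it eased, then climbed again from about 27°, 41° and 55°, which makes three clicks.
- **Final position:** I stopped at about 56.7°. The third-gap centre worked out from the pictures is at about 58°. The handle is 2 mm from it by the tool position and 5 mm by the side-camera network, against a limit of 9.5 mm.
- **Hold:** The last reading showed about 11 N along the lever's travel, the grip still closed on the handle, and the arm still.

**Checks that were weak or disagreed:**
- **Blocked view:** In the last pictures the arm hid the pump from the top camera, and the side camera did not find the pawl block. The third click therefore rests on the force readings and the earlier pawl measurement, whose two camera views differed by about 1°.
- **Handle radius:** The tool position put it at 86.7 mm instead of 85 mm.
- **Pawl block and other things:** I saw no contact with them, but I did not measure them again at the end.

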